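# Draw the spring-caught bolt of a sample case

## Task

The lid of the grey sample case is held shut by a sliding bolt with a spring safety catch. With the tip of one finger press the catch's long strip down and keep it down while the other finger pushes the bolt's upright tab all the way back, away from the lid; then let go, so that the catch springs up and locks the bolt back and the lid stands ajar by itself. Grasp nothing, do not force the bolt against its catch, do not touch or raise the lid, and leave the things around the case alone.

Things in the scene. Friction and masses are not known exactly. Their poses are not given: they have to be found in the camera images.
- case: grey steel case, 300 (x) x 200 (y) x 60 mm high, fixed to the bench. Origin: centre of its underside; z up; at yaw 0 its axes are the world's. Fixed deck (top 60 mm up) from x = -150 to +23 mm, with the bolt along x at y = +30 mm and the catch strip along x at y = -30 mm. Lid from x = +27 mm to the back. All mm in these notes are in this frame.
- bolt_tab (a point): centre of the top edge of the bolt's upright steel tab: 7 mm thick (x), 30 mm wide (y), from 15 to 45 mm above the deck; when shut at case x -35, y +30, z 105 mm. A finger on its lid side (+x) pushes it to -x. The bolt's bar under it (14 mm wide) has its top 12 mm above the deck; two brackets over the bar, at x +14 and -105 mm, have tops 17 mm above the deck.
- bolt (a joint): slide of the bolt toward the case's -x, m: 0 to 0.0015 at the start (shut), 0.042 fully back at its stop. 2 N of friction, no spring. With the catch up the pawl blocks its comb of teeth (14 mm pitch, 2 mm of play); near the end the pawl can rise only within 2 mm of the stop. It lets the lid go at about 0.03.
- catch_top (a point): centre of the top of the catch strip: aluminium, 126 mm long (x), 26 mm wide (y), 10 mm thick. When up at case x -40, y -30, z 92 mm, so 32 mm above the deck; 60 mm across from the bolt's centreline. It sinks level wherever it is pressed, and a fingertip may slide along it.
- catch (a joint): how far the catch is pressed down, m: 0 up, 0.012 at its stop. Sprung: about 2.5 N to start it, 6 N at 0.010. The pawl is clear of the bolt's teeth beyond 0.005; about 0.009 is a good depth (strip top then 23 mm above the deck). Springs up when let go.
- lid (a joint): opening angle of the lid in rad about a hinge at the back of the case: 0 shut. A spring in the hinge raises it to about 0.15 (its front edge 18 mm up) as soon as the bolt is off it.
- beaker_100: loose clear glass beaker, 58 mm wide, 70 mm high, beside the case; origin at the centre of its underside. To be left alone.
- dropper: loose small brown dropper bottle, 33 mm wide, 102 mm high, beside the case; origin at the centre of its underside. To be left alone.
- dish_3: loose open aluminium dish, 64 mm wide, 21 mm high, beside the case; origin at the centre of its underside. To be left alone.
- timer: loose flat grey timer, 58 x 58 x 18 mm, beside the case; origin at the centre of its underside. To be left alone.

How it is judged:
On the way, in this order (a step that is already met when the one before it is completed fails the run):
1. the catch is pressed clear of the bolt while the bolt is still shut (value of joint catch above 0.0055 m and value of joint bolt below 0.006 m and contact force between the fingers and catch above 0.5 N), for 0.1 s.
2. the bolt is pushed past half way by a finger with the catch held down (value of joint catch above 0.0045 m and value of joint bolt above 0.021 m and contact force between the fingers and catch above 0.5 N), for 0.05 s.
3. the bolt is fully back (over 38 mm) with the catch still held down (value of joint catch above 0.0045 m and value of joint bolt above 0.038 m and contact force between the fingers and catch above 0.5 N), for 0.05 s.
At the end, for the whole second after the job is handed in: The bolt is back by more than 38 of its 42 mm, the catch has sprung up to within 3 mm and locks it there, the lid stands ajar between 0.08 and 0.3 rad at rest, and the four loose things are within 15 mm of where they stood (value of joint bolt above 0.038 m and value of joint catch below 0.003 m and value of joint lid between 0.08 and 0.3 rad and velocity of joint lid below 0.05 rad/s and distance of each of beaker_100, dropper, dish_3, timer from where it was at the start of the episode below 0.015 m); the robot touches nothing.
It fails at once if the catch is let up before the bolt is right back (value of joint catch below 0.004 m and value of joint bolt between 0.006 and 0.036 m).
It fails at once if the bolt is forced (over 20 N) against its catch while the catch is up (value of joint catch below 0.004 m and contact force between the fingers and bolt above 20 N).
It fails at once if the lid is touched by the robot (over 1 N) or raised beyond its own ajar position (contact force between any of the fingers, the arm and lid above 1 N or value of joint lid above 0.35 rad).
It fails at once if a thing beside the case is moved more than 15 mm, tipped or lifted (distance of any of beaker_100, dropper, dish_3, timer from where it was at the start of the episode above 0.015 m or angle between any of beaker_100, dropper's own z axis and vertical above 0.3 rad).
It fails at once if the bolt's tab or the catch strip is pinched (touched with the grasp point over the tab, or down between the strip's sides) ((contact force between the fingers and bolt above 1 N and horizontal distance between the grasp point and bolt_tab below 0.01 m) or (contact force between the fingers and catch above 1 N and z of the grasp point in the frame of catch_top below 0.008 m and y of the grasp point in the frame of catch_top between -0.012 and 0.012 m)).
It also fails if it takes over 35 s, if anything falls off the work surface, if the arm or the gripper's body presses on something with over 40 N, if the wrist force passes 120 N, or if a joint passes its speed limit or range.

## Robot

A 6-joint arm with a two-finger parallel gripper is mounted at the origin on a cart in front of the work surface, level with it; the furniture and walls round the work are solid. World frame = base frame: x ahead of the robot, y to its left, z up, the work surface at z = 0. Lengths are in m, angles in rad, forces in N, time in s.
With the tool pointing down it reaches from about 0.15 to 0.775 m from the base axis. Payload 6.1 kg.
Tool frame: the origin (TCP) lies on the centre line of the jaws, within the pads' length; the fingertips stand manip.finger_overhang ahead of it and the grasp point (between the pads) lies 3 mm ahead of it (manip.finger_overhang is the distance from the TCP to the fingertips, in m); x points along the fingers, y is the direction in which the jaws open and shut, and the axes are right-handed (so a half turn about x gives the same grasp; the last joint's range is limited). The gripper opens to 85 mm and grips with 20 to 120 N. Pads are 22 mm wide; open, the fingers measure 114 mm over their backs; the gripper's body (76 mm by 85 mm) begins 54 mm behind the grasp point. The pads swing forward as they close: fully open they stand 13 mm farther back than shut.
Start: joints at [1.153, 0.126, -0.04, 1.405, 0, 1.571], TCP at [0.213, 0.48, 0.253] pointing down, gripper open.
Joint ranges: [-2.72, 2.72], [-0.95, 1.95], [-1.27, 1.35], [-1.78, 2.02], [-1.46, 1.47], [-3.14, 3.14]. Speed limits (rad/s): [2.39, 2.39, 3.01, 3.14, 3.14, 3.14].

## Interface

Orientations are given as a unit quaternion [w, x, y, z].
In Python, from station import manip gives the robot as it stands.
- The arm moves only by the tool send_rows, never from a script. Its argument "plan" is one flat list of numbers, 5 for each row, row after row: the finger opening in mm, from 0 to 85.4, then the shift along the tool's x, y, z in mm, then the turn about the tool's x in rad. A call has 1 to 5 rows; each row shifts and turns the commanded pose from where the row before left it, along the tool's axes as they then stand; what a row does not reach is not made up. A row lasts 1/12 s, in which the tool goes at most 41.7 mm and 7.16 degrees, less where a joint would pass 70% of its speed; a pose out of reach is approached as far as the arm can. A call with a gripper value outside its range is refused whole. The fingers move at their own pace and stop on an object; the grip force is fixed at half the most. Time passes only in rows, so rows that do not move let the fingers close. It gives the time, the measured TCP pose, the force and the opening at its end, in the units of the state.
- manip.get_state(): the state, without advancing time (a new reading comes with each control period).
- manip.grab_frame(name): name is "scene" or "top" or "wrist"; returns a dict with "image" (480x640x3 uint8, red, green, blue), "fovy" (degrees; the focal length in pixels is half the picture's height over the tangent of half this angle, whatever the lens; pixels are square), "cx", "cy" (the principal point, pixels), "world_to_cam" (4x4, takes a point from world to camera coordinates). Camera axes: x right, y down, z forward; pixel columns grow to the right and rows downward; lengths in m; the calibration is good to about 2 mm. A picture is of the moment at which its call begins. There is no depth.
- manip.hand_in(): hands the job in, once; it reports no verdict.
The state is a dict: "time_s": time; "joint_pos": joint angles; "qd": joint speeds; "joint_torque": joint torques, N m; "ee_pos": TCP position; "tcp_rot": TCP orientation; "contact_force": force on the tool from outside, world axes, zero at the start; "wrist_torque": the same for the moment, N m; "gripper_width": opening from 0.0 (shut) to 1.0 (fully open).
Only numpy, scipy, OpenCV 4.12 (cv2) and the standard library are available. Lean on these libraries where they do the work, as an engineer would, in place of code of your own. Each camera call takes 0.05 s, during which the arm holds its last target. There are 200 camera calls.

## Working session

There is one attempt and no reset: what is moved stays moved. The work goes in short steps, Python scripts to look and compute and a tool call to move; the robot and the scene stay as the last step left them, time stands still between calls to the robot, and variables do not carry over. Pictures are saved under pics/ and viewed, about 8 in all and at most 12, crops included, and the job is handed in when it is done.

Besides the shell and the picture viewer there is one more tool, called by a JSON object that holds its "api" and its "payload". send_rows: Moves the arm, as the interface text tells. Its arguments: {"type":"object","properties":{"plan":{"type":"array","items":{"type":"number"}}},"required":["plan"]}

```bash
ls; mkdir -p pics
python3 - <<'E'
from station import manip
import cv2
s=manip.get_state(); print(s, manip.finger_overhang)
for n in ("scene","top"):
    f=manip.grab_frame(n); cv2.imwrite(f"pics/{n}0.png",f["image"][:,:,::-1]); print(n,f["fovy"],f["cx"],f["cy"],f["world_to_cam"].round(4).tolist())
E
```

```text
pics
{'time_s': 0.0, 'joint_pos': array([ 1.15301405e+00,  1.26331017e-01, -4.06224265e-02,  1.40537499e+00,
       -2.38216155e-05,  1.57079794e+00]), 'qd': array([ 1.14596866e-03, -5.11124564e-04, -5.17180605e-04, -2.11576371e-03,
        4.28090101e-05,  1.09343253e-03]), 'joint_torque': array([ 8.28908887e-04, -4.35915756e+01,  3.52925205e+01,  1.73480163e-02,
        8.04256229e-05,  5.63009905e-07]), 'ee_pos': array([0.21286482, 0.47950082, 0.25254752]), 'tcp_rot': array([ 0.6916309 ,  0.14610531,  0.69183909, -0.14716862]), 'contact_force': array([-0.34901598,  0.1039152 , -1.03016552]), 'wrist_torque': array([ 0.03209232,  0.00542754, -0.02543827]), 'gripper_width': 0.9975611651357617} 0.022
scene 45.48543293837427 315.7012931379729 229.07087366811137 [[0.6434, -0.7654, 0.0131, -0.2792], [-0.3134, -0.279, -0.9077, 0.283], [0.6984, 0.5799, -0.4194, 0.6308], [0.0, 0.0, 0.0, 1.0]]
top 43.695328542845836 326.5906901748036 233.7766349383286 [[-0.0062, -1.0, -0.0076, 0.1209], [-0.9946, 0.007, -0.1033, 0.5566], [0.1033, 0.0069, -0.9946, 1.2446], [0.0, 0.0, 0.0, 1.0]]
```

View pics/top0.png

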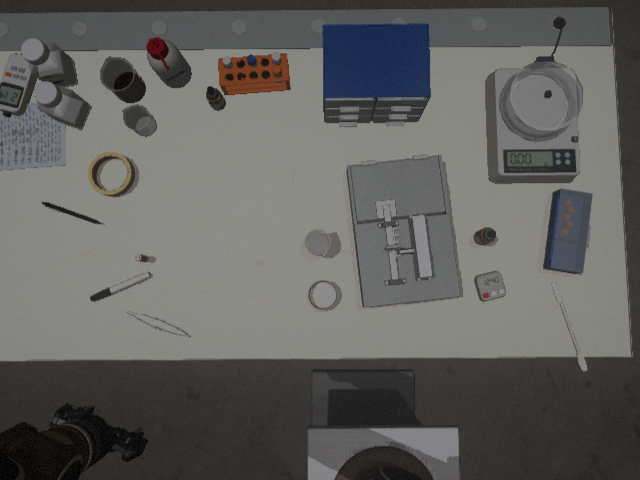

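View pics/scene0.png

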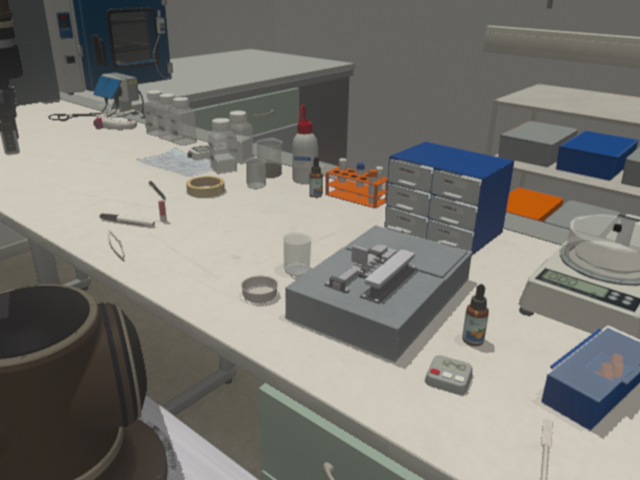

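The top view shows the case at px (347..462, 155..306), with the lid at the far end. The bolt tab is near (405,250) and the strip runs from (420,215) to (425,278). The beaker, dish, dropper and timer stand on either side. I'll take an enlarged crop for the features.

```bash
cat > h.py <<'E'
import numpy as np, cv2
from station import manip
def K(f):
    fl=240/np.tan(np.radians(f["fovy"])/2); return np.array([[fl,0,f["cx"]],[0,fl,f["cy"]],[0,0,1]])
def ray(f,uv,z):
    T=f["world_to_cam"];R,t=T[:3,:3],T[:3,3]
    c=-R.T@t; d=R.T@np.linalg.inv(K(f))@np.r_[uv,1]
    return c+d*(z-c[2])/d[2]
def proj(f,P):
    T=f["world_to_cam"]; q=K(f)@(T[:3,:3]@np.asarray(P)+T[:3,3]); return q[:2]/q[2]
E
python3 - <<'E'
from h import *
f=manip.grab_frame("top"); im=f["image"][:,:,::-1].copy()
c=cv2.resize(im[145:315,335:475],None,fx=4.5,fy=3.5*4.5/3.5*0.75,interpolation=cv2.INTER_CUBIC) if 0 else cv2.resize(im[148:315,335:475],None,fx=3.55,fy=3.55,interpolation=cv2.INTER_CUBIC)
cv2.imwrite("pics/crop1.png",cv2.convertScaleAbs(c,alpha=1.3))
g=cv2.cvtColor(im,cv2.COLOR_BGR2GRAY)
hsv=cv2.cvtColor(im,cv2.COLOR_BGR2HSV)
for lo,hi in ((60,135),(50,145)):
    m=((g>lo)&(g<hi)).astype(np.uint8); m[:, :340]=0; m[:150]=0; m[:,470:]=0; m[330:]=0
    n,l,s,ce=cv2.connectedComponentsWithStats(m); k=1+s[1:,4].argmax()
    ct=cv2.convexHull(np.argwhere(l==k)[:,::-1].astype(np.int32)); print(s[k], cv2.approxPolyDP(ct,4,True)[:,0].tolist())
m=(g>165).astype(np.uint8); m[:,:405]=0;m[:205]=0;m[:,440:]=0;m[285:]=0
n,l,s,ce=cv2.connectedComponentsWithStats(m); k=1+s[1:,4].argmax(); r=cv2.minAreaRect(np.argwhere(l==k)[:,::-1].astype(np.float32)); print("strip",s[k],r,cv2.boxPoints(r).tolist())
for p in cv2.boxPoints(r): print(ray(f,p,.092).round(4))
E
```

```text
[  342   154   122   157 14418] [[462, 297], [358, 310], [342, 178], [346, 165], [441, 154]]
[  340   150   130   180 23382] [[469, 329], [340, 329], [340, 150], [469, 150]]Traceback (most recent call last):
  File "<stdin>", line 12, in <module>
ValueError: attempt to get argmax of an empty sequence
```

View pics/crop1.png

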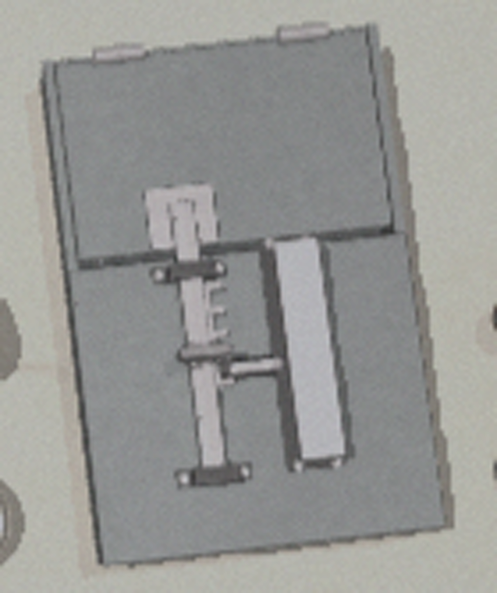

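Run:
```python
from h import *
f=manip.grab_frame("top")
P=lambda x,y,z: ray(f,(335+x/3.55-.36,148+y/3.55-.36),z)
S=[P(275,240,.092),P(318,238,.092),P(345,460,.092),P(300,464,.092)]
T=P(205,352,.105)
C=[P(375,27,.06),P(447,527,.06),P(102,563,.06)]
B=[P(189,270,.077),P(214,475,.077)]
mod=[(23,-17),(23,-43),(-103,-43),(-103,-17),(-35,30),(150,-100),(-150,-100),(-150,100),(14,30),(-105,30)]
obs=np.array([p[:2] for p in S+[T]+C+B])*1000; mod=np.array(mod,float)
from scipy.optimize import least_squares
def r(p):
    c,s=np.cos(p[2]),np.sin(p[2]); return (mod@np.array([[c,s],[-s,c]])+p[:2]-obs).ravel()
q=least_squares(r,[450,-100,.1],loss="soft_l1",f_scale=2); print(q.x,np.degrees(q.x[2]));print(q.fun.reshape(-1,2).round(1))
im=f["image"]
for n,(u,v) in dict(beaker=(318,244),dropper=(485,236),dish=(323,294),timer=(490,286)).items(): print(n,ray(f,(u,v),.02).round(3))
c,s=np.cos(q.x[2]),np.sin(q.x[2])
for n,m in dict(tab=(-35,30),catch=(-40,-30)).items(): print(n,np.array([[c,-s],[s,c]])@m+q.x[:2])
st=manip.get_state();from scipy.spatial.transform import Rotation as R
w=st["tcp_rot"];print(R.from_quat(np.r_[w[1:],w[0]]).as_matrix().round(3), st["time_s"])
```

```text
[ 5.61270470e+02 -4.06295603e+01  1.04969663e-01] 6.014318687387784
[[-1.5  1.6]
 [ 0.3  0.3]
 [ 1.5 -0.6]
 [ 0.9 -0.1]
 [ 0.8 -0.1]
 [ 2.4 -1.4]
 [-1.2  1.1]
 [-2.7  0.5]
 [-0.3 -0.5]
 [-0.5 -0.7]]
beaker [0.536 0.136 0.02 ]
dropper [ 0.551 -0.221  0.02 ]
dish [0.43  0.126 0.02 ]
timer [ 0.445 -0.228  0.02 ]
tab [523.31980923 -14.46188301]
catch [524.63395047 -74.65551251]
[[-0.     0.406  0.914]
 [-0.001  0.914 -0.406]
 [-1.    -0.001  0.   ]] 0.2
```

{"api": "send_rows", "payload": {"plan": [45,0,0,0,-0.105,45,0,0,0,-0.105,45,0,0,0,-0.105,45,0,0,0,-0.104,45,0,0,0,-0.104]}}

```text
time_s: 0.62
ee_pos: [0.213, 0.4797, 0.2531]
tcp_rot: [0.706, -0.039, 0.706, 0.039]
contact_force: [0.6, 0.3, -0.3]
gripper_width: 0.528
```

{"api": "send_rows", "payload": {"plan": [45,0,-34,17,0,45,0,-34,17,0,45,0,-34,17,0,45,0,-34,17,0,45,0,-34,17,0]}}

```text
time_s: 1.03
ee_pos: [0.3158, 0.3182, 0.2532]
tcp_rot: [0.706, -0.038, 0.706, 0.037]
contact_force: [0.9, 0.2, -0.1]
gripper_width: 0.527
```

{"api": "send_rows", "payload": {"plan": [45,0,-34,17,0,45,0,-34,17,0,45,0,-34,17,0,45,0,-34,17,0,45,0,-34,17,0]}}

```text
time_s: 1.45
ee_pos: [0.4183, 0.1578, 0.2534]
tcp_rot: [0.706, -0.037, 0.706, 0.037]
contact_force: [0.8, 1.0, 0.0]
gripper_width: 0.525
```

{"api": "send_rows", "payload": {"plan": [45,0,-34,17,0,45,0,-34,17,0,45,0,-34,17,0,45,0,-34,17,0,45,0,0,0,0]}}

```text
time_s: 1.87
ee_pos: [0.5023, 0.0267, 0.2524]
tcp_rot: [0.706, -0.036, 0.706, 0.034]
contact_force: [-1.4, -0.3, -0.3]
gripper_width: 0.527
```

{"api": "send_rows", "payload": {"plan": [45,10,-24.5,12,0,45,10,-24.5,12,0,45,20,-24.5,12,0,45,20,0,0,0,45,0,0,0,0]}}

```text
time_s: 2.28
ee_pos: [0.5417, -0.0387, 0.1889]
tcp_rot: [0.704, -0.036, 0.709, 0.037]
contact_force: [-0.2, 0.3, -1.5]
gripper_width: 0.526
```

```bash
cat > pose.py <<'E'
from h import *
from scipy.spatial.transform import Rotation as R
def tool():
    s=manip.get_state(); w=s["tcp_rot"]; return s,R.from_quat(np.r_[w[1:],w[0]]).as_matrix()
def case(p,o=(561.3,-40.6),a=.105):
    d=np.asarray(p)[:2]*1000-o; return np.array([d@[np.cos(a),np.sin(a)],d@[-np.sin(a),np.cos(a)],p[2]*1000])
E
python3 - <<'E'
from pose import *
s,M=tool(); print(s["time_s"],s["ee_pos"],case(s["ee_pos"]),M.round(4).tolist(),s["joint_pos"].round(3),s["contact_force"],s["gripper_width"])
for n in ("wrist","scene"):
    f=manip.grab_frame(n); im=f["image"][:,:,::-1]
    if n=="scene": im=cv2.resize(im[150:380,260:520],None,fx=2.3,fy=2.3,interpolation=cv2.INTER_CUBIC)
    cv2.imwrite(f"pics/{n}1.png",im)
    if n=="wrist":
        for q in ((-35,30,105),(-35,15,105),(-35,45,105),(23,-17,92),(23,-43,92),(-103,-43,92),(-103,-17,92)):
            c,k=np.cos(.105),np.sin(.105); print(q,proj(f,[.5613+(c*q[0]-k*q[1])/1e3,-.0406+(k*q[0]+c*q[1])/1e3,q[2]/1e3]).round(1))
E
```

```text
2.2833 [ 0.54168305 -0.03873072  0.18892828] [-19.31300099   3.91497758 188.92828029] [[-0.0068, -0.103, 0.9947], [0.0006, 0.9947, 0.103], [-1.0, 0.0013, -0.0067]] [-0.071  0.172 -0.126  1.279  0.    -0.175] [-0.24296002  0.30922709 -1.47767451] 0.5261035205754124
(-35, 30, 105) [363.3 234.8]
(-35, 15, 105) [340.1 234.9]
(-35, 45, 105) [386.5 234.8]
(23, -17, 92) [294.8 304.8]
(23, -43, 92) [259.5 304.9]
(-103, -43, 92) [247.1 124.2]
(-103, -17, 92) [289.  124.2]
```

View pics/wrist1.png

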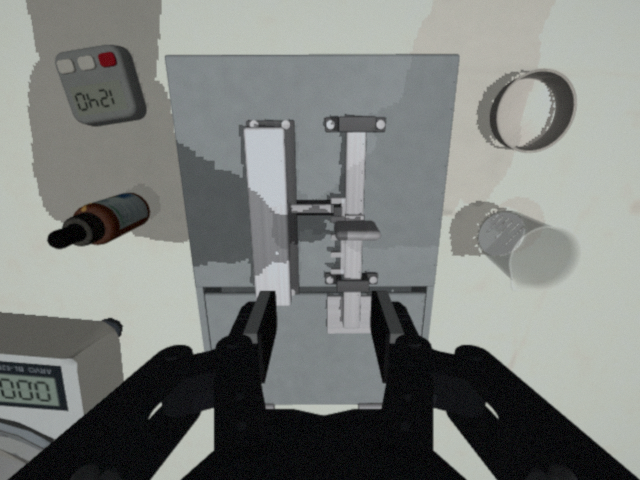

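View pics/scene1.png

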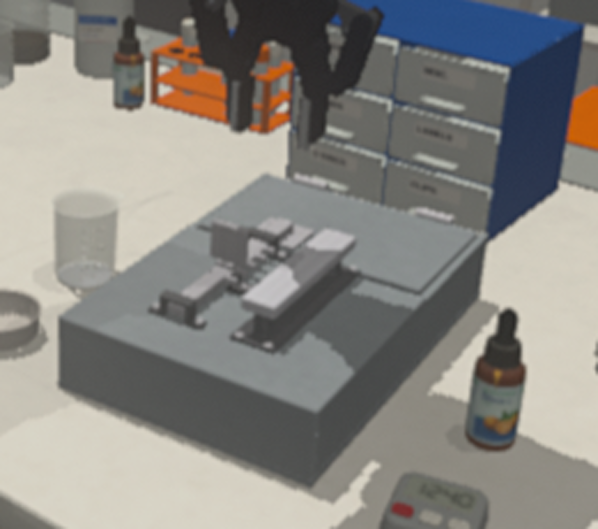

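Wrist view: strip at u 245–290, v 125–304, and tab at (357,230). Both are within 3 mm of prediction. I'll centre the tool and descend near the strip.

{"api": "send_rows", "payload": {"plan": [45,5,-3,2.5,0,45,5,-3,2.5,0,45,15,0,0,0,45,20,0,0,0,45,0,0,0,0]}}

```text
time_s: 2.8
ee_pos: [0.5476, -0.0429, 0.1457]
tcp_rot: [0.705, -0.037, 0.707, 0.038]
contact_force: [-0.9, -0.1, 0.1]
gripper_width: 0.526
```

Run:
```python
from pose import *
s,M=tool(); print(s["time_s"],s["ee_pos"],case(s["ee_pos"]),M[:,2],s["contact_force"])
f=manip.grab_frame("wrist"); s,M=tool(); print(case(s["ee_pos"]))
im=cv2.convertScaleAbs(f["image"][:,:,::-1],alpha=1.5); cv2.imwrite("pics/wrist2.png",cv2.resize(im[100:400,180:460],None,fx=2,fy=2))
```

```text
2.8 [ 0.5475791  -0.04286637  0.145701  ] [-13.88286062  -0.81584031 145.70100386] [ 0.9943832   0.10578415 -0.00343047] [-0.89169742 -0.07037878  0.05205689]
[-13.57698883  -0.88242747 147.28055708]
```

View pics/wrist2.png

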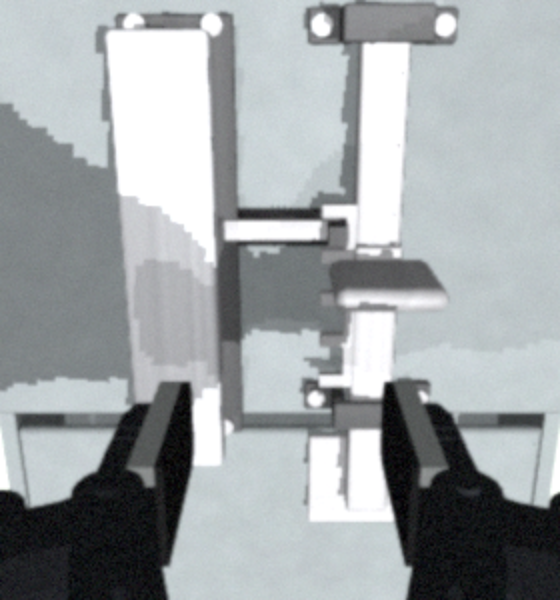

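Run:
```python
from pose import *
f=manip.grab_frame("wrist"); s,M=tool(); print(case(s["ee_pos"]),f["world_to_cam"].round(3).tolist())
P=lambda u,v,z: case(ray(f,(180+u/2,100+v/2),z)).round(1)
for z in (.123,.13,.137): print("tips front/back",P(190,383,z),P(385,383,z),P(160,383,z),P(415,383,z),P(155,485,z),P(420,485,z))
print("tab",P(332,262,.105),P(432,262,.105),P(445,290,.105),P(340,290,.105),"low",P(445,305,.105))
print("strip",P(195,465,.092),P(223,465,.092),P(107,30,.092),P(207,30,.092))
```

```text
[-12.91251957  -1.0397784  148.54120701] [[-0.106, 0.994, 0.0, 0.1], [0.945, 0.1, 0.313, -0.521], [0.311, 0.033, -0.95, 0.111], [0.0, 0.0, 0.0, 1.0]]
tips front/back [-18.9 -24.3 123. ] [-18.9  23.1 123. ] [-18.9 -31.5 123. ] [-19.   30.3 123. ] [ 10.1 -34.5 123. ] [ 10.1  33.4 123. ]
tips front/back [-22.5 -23.1 130. ] [-22.5  21.9 130. ] [-22.5 -30.1 130. ] [-22.5  28.8 130. ] [  5.1 -32.9 130. ] [  5.1  31.7 130. ]
tips front/back [-26.1 -22.  137. ] [-26.1  20.7 137. ] [-26.1 -28.6 137. ] [-26.1  27.3 137. ] [ 1.00e-01 -3.13e+01  1.37e+02] [1.00e-01 3.01e+01 1.37e+02]
tab [-44.2  10.8 105. ] [-44.2  36.5 105. ] [-36.6  40.4 105. ] [-36.6  13.1 105. ] low [-32.4  40.7 105. ]
strip [ 25.  -28.9  92. ] [ 25.  -20.3  92. ] [-100.4  -45.5   92. ] [-100.5  -20.7   92. ]
```

{"api": "send_rows", "payload": {"plan": [50,0,-2,0,0,50,10,0,0,0,50,10,0,0,0,50,8,0,0,0,50,0,0,0,0]}}

```text
time_s: 3.32
ee_pos: [0.5478, -0.0452, 0.118]
tcp_rot: [0.705, -0.037, 0.707, 0.037]
contact_force: [-0.1, -0.2, -0.0]
gripper_width: 0.582
```

{"api": "send_rows", "payload": {"plan": [50,0,0,0,0,50,2,0,0,0,50,2,0,0,0,50,0,0,0,0,50,0,0,0,0]}}

```text
time_s: 3.73
ee_pos: [0.5491, -0.0453, 0.1164]
tcp_rot: [0.706, -0.037, 0.706, 0.037]
contact_force: [0.6, 0.2, 0.8]
gripper_width: 0.584
```

{"api": "send_rows", "payload": {"plan": [50,2,0,0,0,50,2,0,0,0,50,0,0,0,0,50,0,0,0,0]}}

```text
time_s: 4.07
ee_pos: [0.5489, -0.0453, 0.1121]
tcp_rot: [0.706, -0.037, 0.706, 0.037]
contact_force: [-0.8, 0.2, 0.5]
gripper_width: 0.588
```

{"api": "send_rows", "payload": {"plan": [50,1.5,0,0,0,50,1.5,0,0,0,50,0,0,0,0,50,0,0,0,0]}}

```text
time_s: 4.4
ee_pos: [0.5492, -0.0453, 0.1096]
tcp_rot: [0.706, -0.037, 0.706, 0.037]
contact_force: [0.5, -0.2, 3.0]
gripper_width: 0.588
```

{"api": "send_rows", "payload": {"plan": [50,1,0,0,0,50,1,0,0,0,50,0,0,0,0,50,0,0,0,0]}}

```text
time_s: 4.73
ee_pos: [0.5492, -0.0453, 0.1074]
tcp_rot: [0.706, -0.037, 0.706, 0.037]
contact_force: [0.9, 0.4, 3.4]
gripper_width: 0.589
```

{"api": "send_rows", "payload": {"plan": [50,1.5,0,0,0,50,1.5,0,0,0,50,1.5,0,0,0,50,0,0,0,0,50,0,0,0,0]}}

```text
time_s: 5.15
ee_pos: [0.5492, -0.0453, 0.1029]
tcp_rot: [0.706, -0.037, 0.706, 0.037]
contact_force: [-0.4, -0.5, 4.7]
gripper_width: 0.588
```

{"api": "send_rows", "payload": {"plan": [50,1,0,0,0,50,1,0,0,0,50,0,0,0,0,50,0,0,0,0,50,0,0,0,0]}}

```text
time_s: 5.57
ee_pos: [0.5493, -0.0453, 0.1011]
tcp_rot: [0.706, -0.037, 0.706, 0.037]
contact_force: [-0.1, 1.0, 6.0]
gripper_width: 0.589
```

Run:
```python
from pose import *
s,M=tool(); print(s["time_s"],s["ee_pos"],case(s["ee_pos"]),M[:,2],s["contact_force"])
f=manip.grab_frame("wrist")
im=cv2.convertScaleAbs(f["image"][:,:,::-1],alpha=1.5); w=cv2.resize(im[120:360,200:440],(600,600))
cv2.imwrite("pics/w3.png",w)
```

```text
5.5667 [ 0.54925017 -0.04534221  0.10110118] [-12.4804797  -3.4531868 101.101177 ] [9.94474254e-01 1.04978912e-01 6.20936378e-04] [-0.14813117  1.01039245  5.97430056]
```

View pics/w3.png

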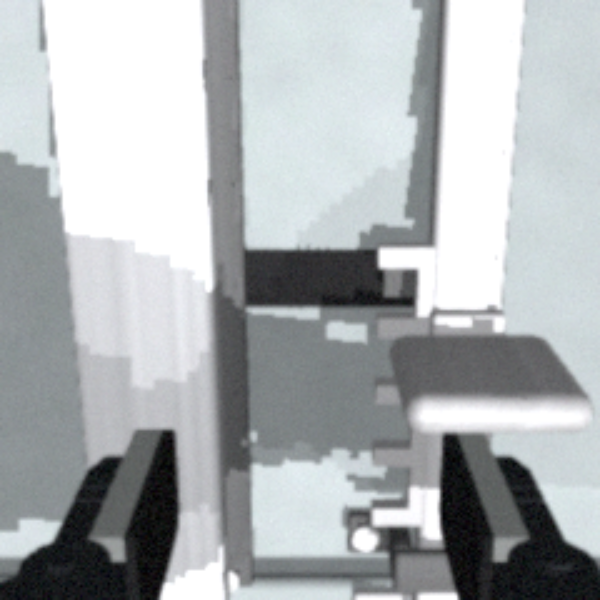

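Wrist view 3: left fingertip (130,490) is on the strip, right tip (480,490) is behind the tab (490,390), and the pawl has dropped clear. Now pushing the bolt along case -x.

{"api": "send_rows", "payload": {"plan": [50,0,0,-3,0,50,0,0,-3,0,50,0,0,-3,0,50,0,0,-3,0,50,0,0,0,0]}}

```text
time_s: 6.03
ee_pos: [0.5391, -0.0466, 0.1018]
tcp_rot: [0.708, -0.037, 0.704, 0.037]
contact_force: [5.1, 1.5, 4.3]
gripper_width: 0.587
```

{"api": "send_rows", "payload": {"plan": [50,0,0,-3,0,50,0,0,-3,0,50,0,0,-3,0,50,0,0,-3,0,50,0,0,0,0]}}

```text
time_s: 6.45
ee_pos: [0.5273, -0.0478, 0.1019]
tcp_rot: [0.708, -0.037, 0.704, 0.037]
contact_force: [5.2, -0.1, 3.9]
gripper_width: 0.588
```

{"api": "send_rows", "payload": {"plan": [50,0.5,0,-3,0,50,0.3,0,-3,0,50,0,0,-3,0,50,0,0,-3,0,50,0,0,0,0]}}

```text
time_s: 6.87
ee_pos: [0.5158, -0.049, 0.1017]
tcp_rot: [0.708, -0.037, 0.704, 0.037]
contact_force: [5.0, 0.6, 7.4]
gripper_width: 0.587
```

{"api": "send_rows", "payload": {"plan": [50,0,0,-3,0,50,0,0,-3,0,50,0,0,-3,0,50,0,0,0,0]}}

```text
time_s: 7.2
ee_pos: [0.5066, -0.05, 0.1015]
tcp_rot: [0.708, -0.037, 0.704, 0.037]
contact_force: [4.4, 0.3, 6.8]
gripper_width: 0.583
```

{"api": "send_rows", "payload": {"plan": [50,0,0,-2,0,50,0,0,-2,0,50,0,0,-1,0,50,0,0,0,0]}}

```text
time_s: 7.53
ee_pos: [0.5018, -0.0506, 0.1015]
tcp_rot: [0.708, -0.037, 0.704, 0.037]
contact_force: [5.4, 0.5, 7.4]
gripper_width: 0.586
```

{"api": "send_rows", "payload": {"plan": [50,0,0,-1,0,50,0,0,-1,0,50,0,0,0,0]}}

```text
time_s: 7.78
ee_pos: [0.5002, -0.0507, 0.1015]
tcp_rot: [0.708, -0.037, 0.704, 0.037]
contact_force: [6.1, 0.9, 7.0]
gripper_width: 0.581
```

{"api": "send_rows", "payload": {"plan": [50,0,0,-1,0,50,0,0,-1,0,50,0,0,0,0]}}

```text
time_s: 8.03
ee_pos: [0.5, -0.0508, 0.1016]
tcp_rot: [0.71, -0.037, 0.703, 0.037]
contact_force: [12.9, 2.1, 1.5]
gripper_width: 0.584
```

{"api": "send_rows", "payload": {"plan": [50,0,0,-1,0,50,0,0,-0.5,0,50,0,0,0,0]}}

```text
time_s: 8.28
ee_pos: [0.4999, -0.0508, 0.1017]
tcp_rot: [0.71, -0.037, 0.702, 0.037]
contact_force: [16.9, 2.4, -2.4]
gripper_width: 0.59
```

At the stop (force rising, no further travel). I'll ease back, then look.

{"api": "send_rows", "payload": {"plan": [50,0,0,1,0,50,0,0,1.5,0,50,0,0,0.5,0,50,0,0,0,0]}}

```text
time_s: 8.62
ee_pos: [0.5, -0.0507, 0.1015]
tcp_rot: [0.708, -0.037, 0.704, 0.037]
contact_force: [6.9, 1.7, 5.2]
gripper_width: 0.587
```

Run:
```python
from pose import *
s,M=tool(); print(s["time_s"],s["ee_pos"],case(s["ee_pos"]),s["contact_force"])
f=manip.grab_frame("scene")
im=cv2.convertScaleAbs(f["image"][:,:,::-1],alpha=1.3); cv2.imwrite("pics/s4.png",cv2.resize(im[170:370,270:490],None,fx=2.7,fy=2.7,interpolation=cv2.INTER_CUBIC))
```

```text
8.6167 [ 0.50003977 -0.05071285  0.10152915] [-61.98273954  -3.63664775 101.52915349] [6.93005806 1.70906799 5.18013429]
```

View pics/s4.png

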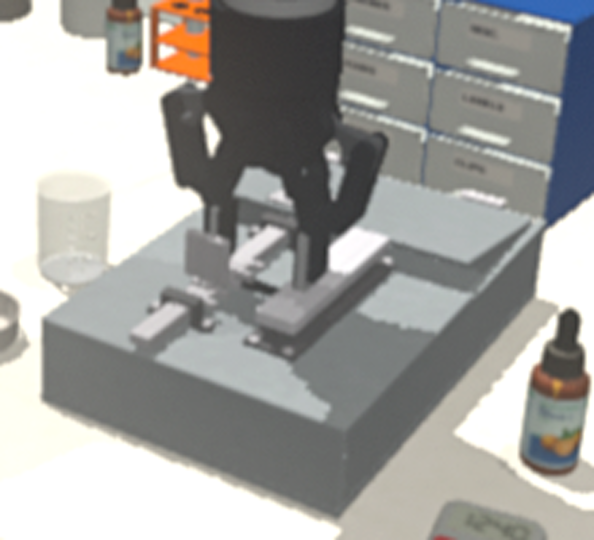

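Scene view: the bolt is back (tab at px (205,255)), the lid is ajar, and the finger is still on the strip. Releasing straight up.

{"api": "send_rows", "payload": {"plan": [50,0,0,1,0,50,-3,0,0,0,50,-6,0,0,0,50,-12,0,0,0,50,-15,0,0,0]}}

```text
time_s: 9.08
ee_pos: [0.4976, -0.0506, 0.135]
tcp_rot: [0.706, -0.037, 0.707, 0.037]
contact_force: [0.0, -0.5, -0.6]
gripper_width: 0.585
```

{"api": "send_rows", "payload": {"plan": [50,-20,0,0,0,50,-25,0,0,0,50,-25,0,0,0,50,-20,0,0,0,50,0,0,0,0]}}

```text
time_s: 9.5
ee_pos: [0.499, -0.0508, 0.2295]
tcp_rot: [0.708, -0.037, 0.704, 0.037]
contact_force: [0.7, 0.1, 1.8]
gripper_width: 0.586
```

Run:
```python
from pose import *
s,M=tool(); print(s["time_s"],s["ee_pos"],s["contact_force"])
f=manip.grab_frame("scene"); w=manip.grab_frame("wrist")
g=lambda f,a,b,c,d: cv2.resize(cv2.convertScaleAbs(f["image"][a:b,c:d,::-1],alpha=1.3),(400,400),interpolation=cv2.INTER_CUBIC)
cv2.imwrite("pics/f5.png",np.hstack([g(f,170,390,270,490),g(w,40,440,120,520)]))
```

```text
9.5 [ 0.49903227 -0.05079659  0.22949845] [0.72856813 0.14130755 1.75855254]
```

View pics/f5.png

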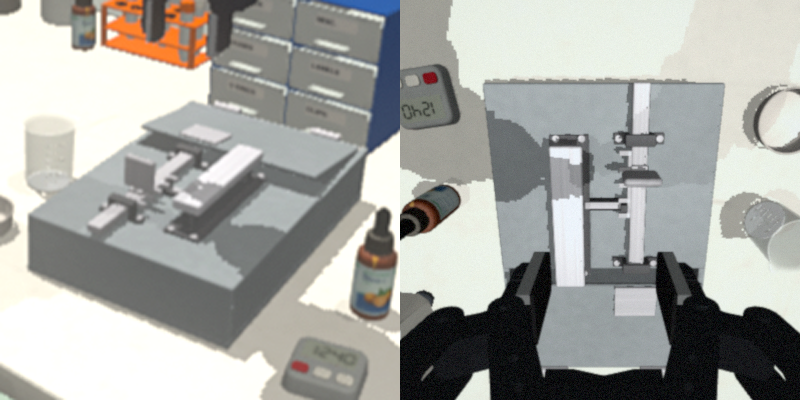

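The strip looks sprung up and the pawl is visible again. One numeric check before handing in.

Run:
```python
from pose import *
w=manip.grab_frame("wrist"); k=lambda u,v,z: case(ray(w,(u-280,v+40),z)).round(1)
print("tab top lid-side edge",k(642,184,.105)," robot-side",k(642,170,.105))
for z in (.092,.080): print(z,"strip far L/R",k(552,149,z),k(583,149,z),"near",k(556,285,z),k(584,285,z))
print(manip.get_state()["contact_force"]); print(manip.hand_in())
```

```text
tab top lid-side edge [-76.1  25.9 105. ]  robot-side [-87.   25.5 105. ]
0.092 strip far L/R [-100.4  -42.8   92. ] [-100.4  -18.9   92. ] near [ 20.2 -45.1  92. ] [ 20.2 -20.3  92. ]
0.08 strip far L/R [-98.3 -44.6  80. ] [-98.3 -19.7  80. ] near [ 27.9 -47.1  80. ] [ 27.9 -21.1  80. ]
[ 0.03716812  0.58090419 -0.27977668]
the job is handed in; nothing more can be done
None
```

The bolt is fully back, the catch has sprung up behind it, and the lid stands ajar by itself. I've handed the job in; it returned no verdict.

**What I did:** With the jaws about 50 mm apart, one fingertip pressed the catch strip down about 9 mm, at roughly 6 N. The other fingertip pushed the bolt's tab back until it met the stop. There the force rose to about 17 N with the catch still held. I eased off and lifted straight up. The clock read about 9.5 s of the 35 s allowed.

**Last checks:**
- **Bolt:** The tab's centre is at about x = -80 mm, against -77 mm expected fully back. Earlier readings were also off by 2–3 mm, so this agrees with the bolt at its stop.
- **Catch:** The strip's apparent width does not settle whether it is up. Its end positions fit a raised strip slightly better, and the picture shows the strip raised and the pawl back up.
- **Lid:** It stands ajar in the pictures; I did not measure its angle.
- **Loose things:** The loose things visible in the last picture look unmoved; I did not measure them.
- **Robot:** It is clear of everything, with the measured force back to about zero.

One reading stood out: at the stop the vertical force briefly fell to -2.4 N. I put this down to friction on the tab, because the tool height held steady and the catch stayed down.

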